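Prop the spring flap of the lens bin and take the lens out

TASK

Open the spring-closed clear flap of the lens bin by pressing its steel treadle down with the square metal block, and let go of the block standing in the pocket beside the bin so that it props the flap wide open. Then take the lens barrel out of the bin and set it upright in the shallow square steel tray, leaving the flap propped.

Things in the scene. Friction and masses are not known exactly. Their poses are not given: they have to be found in the camera images.
- feed_bin: Grey sheet-metal bin fixed to the bench, one lens barrel inside. Origin on the bench under the middle of its well; z up, x along the flap's hinge, y from the well towards the pocket. Well 168 (x) x 124 (y) outside, walls 4 thick, rim 74 high, raised inner floor 38 above the bench. Hinge line at y = +62, z = 78.
- pocket (a point): Where the block's foot belongs: a point on the pocket's floor (base plate, 4 above the bench), 110 from the bin's origin along its +y; axes as the bin's. Pocket: open at its x ends, bin wall 48 away at -y, fence 32 away at +y (20 high, 120 long, then a lip flared outward to 28). Keep two sides of the block parallel to the fence and the fingers on its x sides, clear of the rising flap.
- flap (a joint): Flap angle, rad: 0 shut (level), up to 1.75; a spring (0.06 N m shut, 0.13 open) shuts it. Clear plate with steel edges, 156 (x) x 120 (y), over the well; across the hinge, rigid with it, a steel treadle 60 wide, 76 long over the pocket, bent 12 degrees up (tip 94 above the bench). A block lowered into the pocket pushes the treadle down and so holds the flap at 1.3 to 1.5, nearly upright.
- prop_block: Square aluminium block standing on the bench, 46 x 46 x 100 tall, about 0.45 kg, two dark scribed lines round its foot. Origin at the centre of its underside, z up, x and y square to its sides. A stack of clear wire trays, some 0.3 m tall, stands fixed close behind block and bin (its front 30 mm or more beyond them): keep the arm and hand in front of it, also when swinging across.
- lens_0: Black lens barrel, 53 diameter, 34 tall, 0.04 kg, standing in the bin under the flap (lens barrels on the bench are not wanted). Origin at the centre of its underside, z up. It stands off the middle of the well, about 24 towards the wall opposite the hinge; there is room to grip it across its diameter along the bin's x.
- tray: Shallow open square steel tray fixed on the bench, 120 x 120, walls 4 thick and 14 high, floor 4 thick. Origin at the centre of its underside, z up, x and y along its sides.
Not all that is in view belongs to the job. What is shaped like the prop_block but orange is not meant.

How it is judged:
On the way, in this order (a step that is already met when the one before it is completed fails the run):
1. the block stands released in the pocket and props the flap open (x of prop_block in the frame of feed_bin between -0.035 and 0.035 m and y of prop_block in the frame of feed_bin between 0.085 and 0.125 m and z of prop_block in the frame of feed_bin below 0.012 m and angle between prop_block's own z axis and vertical below 0.17 rad and value of joint flap above 1.15 rad and contact force between the fingers and prop_block below 0.1 N), for 0.2 s.
2. the lens barrel is lifted clear of the bin while the block props the flap (z of lens_0 in the frame of feed_bin above 0.085 m and x of prop_block in the frame of feed_bin between -0.035 and 0.035 m and y of prop_block in the frame of feed_bin between 0.085 and 0.125 m and z of prop_block in the frame of feed_bin below 0.012 m and angle between prop_block's own z axis and vertical below 0.17 rad and value of joint flap above 1.15 rad), for 0.05 s.
At the end, for the whole second after the job is handed in: The block stands upright (within 10 degrees) on the pocket's base plate, within 35 mm of the middle along the hinge, holding the flap open more than 1.15 rad; the lens barrel stands upright (within 10 degrees) and still on the tray's floor, wholly inside its walls (x of prop_block in the frame of feed_bin between -0.035 and 0.035 m and y of prop_block in the frame of feed_bin between 0.085 and 0.125 m and z of prop_block in the frame of feed_bin below 0.012 m and angle between each of prop_block, lens_0's own z axis and vertical below 0.17 rad and value of joint flap above 1.15 rad and x of lens_0 in the frame of tray between -0.034 and 0.034 m and y of lens_0 in the frame of tray between -0.034 and 0.034 m and z of lens_0 in the frame of tray below 0.01 m and linear speed of each of lens_0, prop_block below 0.02 m/s); the robot touches nothing.
It also fails if it takes over 64 s, if anything falls off the work surface, if the arm or the gripper's body presses on something with over 40 N, if the wrist force passes 120 N, or if a joint passes its speed limit or range.

ROBOT

A 6-joint arm with a two-finger parallel gripper is mounted at the origin on a cart in front of the work surface, level with it; the furniture and walls round the work are solid. World frame = base frame: x ahead of the robot, y to its left, z up, the work surface at z = 0. Lengths are in m, angles in rad, forces in N, time in s.
With the tool pointing down it reaches from about 0.425 to 0.95 m from the base axis. Payload 14.7 kg.
Tool frame: the origin (TCP) lies at the very end of the fingers, on their centre line; the grasp point (between the pads) lies 19 mm behind it (manip.grip_depth is the distance from the TCP to the grasp point, in m); y points along the fingers, z is the direction in which the jaws open and shut, and the axes are right-handed (so a half turn about y gives the same grasp; the last joint's range is limited). The gripper opens to 85 mm and grips with 20 to 120 N. Pads are 22 mm wide; open, the fingers measure 114 mm over their backs; the gripper's body (76 mm by 85 mm) begins 54 mm behind the grasp point. The pads swing forward as they close: fully open they stand 13 mm farther back than shut.
Start: joints at [-1.294, 0.48, 1.596, -0, 1.065, -0.047], TCP at [0.207, -0.616, 0.231] pointing down, gripper open.
Joint ranges: [-2.75, 2.75], [-0.82, 2.05], [0.23, 2.67], [-1.56, 4.7], [0.09, 2.69], [-2.92, 2.92]. Speed limits (rad/s): [1.89, 1.89, 2.39, 3.01, 3.01, 3.01].

INTERFACE

Orientations are given as a rotation vector (axis times angle).
In Python, from station import readout, viewer, ticket, manip gives the robot as it stands.
- The arm moves only by the tool move_arm, never from a script. Its arguments are lists of equal length, an entry for each row: "offset": the shift along the tool's x, y, z in mm, a list of three; "rot": the turn, a rotation vector about the tool's x, y, z in rad, a list of three. A call has 1 to 20 rows; each row is the pose to reach, as a shift and turn from the pose commanded when the call began, along the tool's axes at that moment; what a row does not reach only later rows make up. A row lasts 1/10 s, in which the tool goes at most 50 mm and 8.59 degrees, less where a joint would pass 70% of its speed; a pose out of reach is approached as far as the arm can. A call with a gripper value outside its range is refused whole. "grip" is the finger opening in mm, from 0 to 85.4, set as the call begins (left out, the last holds). The fingers move at their own pace and stop on an object; the grip force is fixed at half the most. Time passes only in rows, so rows that repeat a pose let the fingers close. It gives the time, the measured TCP pose, the force and the opening at its end, in the units of the state.
- readout.sense(): the state, without advancing time (a new reading comes with each control period).
- viewer.capture(name): name is "side" or "top" or "wrist"; returns a dict with "img" (480x640x3 uint8, blue, green, red), "depth" (480x640 float32, m along the optical axis (not along the pixel's ray), 0 where there is no reading), "fx", "fy", "cx", "cy" (pixels), "camera_from_world" (4x4, takes a point from world to camera coordinates). Camera axes: x right, y up, looking along -z (the intrinsics and any distortion apply to the point x, -y, -z); pixel columns grow to the right and rows downward; lengths in m; the calibration is good to about 2 mm. A picture is of the moment at which its call begins.
- ticket.hand_in(): hands the job in, once; it reports no verdict.
Trained networks look in the newest picture that a camera, given by its name, has taken for a name from the list of things; names that differ only in an ending like _2 or _b are one class to them, and where a whole thing is asked for, a point or a joint stands for the part that bears it (a point fixed in the world has none). Each returns a list of dicts, best first, with "p" (0 to 1); they miss things now and then, are a little off and sometimes report something else, mostly with a low value. They report only what shows in the picture. A call takes as long as a camera call. They do not tell look-alikes from the thing itself.
- viewer.boxes_of(target, camera): "extent" ([left, top, right, bottom] as shares, 0 to 1, of the picture: columns of its width, rows of its height, round what is visible of it).
The state is a dict: "time": time; "joints": joint angles; "joint_velocities": joint speeds; "effort": joint torques, N m; "ee_pos": TCP position; "tool_rot": TCP orientation; "force": force on the tool from outside, world axes, zero at the start; "wrist_torque": the same for the moment, N m; "width": finger opening in m.
Only numpy, scipy, OpenCV 4.12 (cv2) and the standard library are available. Lean on these libraries where they do the work, as an engineer would, in place of code of your own. Each camera call takes 0.05 s, during which the arm holds its last target. There are 200 camera calls.

## Working session

There is one attempt and no reset: what is moved stays moved. The work goes in short steps, Python scripts to look and compute and a tool call to move; the robot and the scene stay as the last step left them, time stands still between calls to the robot, and variables do not carry over. Pictures are saved under pics/ and viewed, about 8 in all and at most 12, crops included, and the job is handed in when it is done.

Besides the shell and the picture viewer there is one more tool, called after "Request:" as name(argument=value, ...), one argument or row to a line, values as JSON. move_arm: Moves the arm, as the interface text tells. Its arguments: {"type":"object","properties":{"offset":{"type":"array"},"rot":{"type":"array"},"grip":{"type":"number"}},"required":["offset","rot"]}

```bash
mkdir -p pics
cat > h.py <<'E'
import numpy as np, cv2
from scipy.spatial.transform import Rotation as R
from station import readout, viewer, ticket, manip
def cap(n):
    c=viewer.capture(n); return c
def w(c,u,v,d=None):
    "pixel->world, arrays ok"
    u=np.asarray(u,float);v=np.asarray(v,float)
    if d is None: d=c["depth"][v.astype(int),u.astype(int)]
    p=np.stack([(u-c["cx"])/c["fx"]*d,-(v-c["cy"])/c["fy"]*d,-d,np.ones_like(d)],-1)
    return (p@np.linalg.inv(c["camera_from_world"]).T)[...,:3]
def cloud(c):
    v,u=np.mgrid[0:480,0:640]; P=w(c,u,v); P[c["depth"]<=0]=np.nan; return P
E
python3 - <<'E'
from h import *
s=readout.sense(); print({k:np.round(v,3) for k,v in s.items()}, manip.grip_depth)
print(R.from_rotvec(s["tool_rot"]).as_matrix().round(3))
for n in ("top","side"):
    c=cap(n); cv2.imwrite(f"pics/{n}0.png",c["img"]); np.save(f"{n}.npy",c,allow_pickle=True)
    print(n,np.linalg.inv(c["camera_from_world"])[:3].round(3).tolist(),[k for k in c])
    for t in ("feed_bin","prop_block","lens_0","tray","flap"):
        for b in viewer.boxes_of(t,n)[:3]:
            e=np.array(b["extent"])*[640,480,640,480]; print(t,round(b["p"],2),e.round(), w(c,(e[0]+e[2])/2,(e[1]+e[3])/2).round(3))
E
```

```text
{'time': np.float64(0.0), 'joints': array([-1.294,  0.481,  1.597, -0.   ,  1.065, -0.047]), 'joint_velocities': array([ 0.001,  0.   , -0.   ,  0.   , -0.   , -0.001]), 'effort': array([-1.0000e-03, -9.5065e+01, -4.3019e+01, -0.0000e+00,  1.2000e-02,
       -0.0000e+00]), 'ee_pos': array([ 0.207, -0.616,  0.231]), 'tool_rot': array([-0.334,  2.048, -2.045]), 'force': array([ 0.201, -0.761, -0.298]), 'wrist_torque': array([0.064, 0.038, 0.015]), 'width': np.float64(0.085)} 0.0187
[[-0.948 -0.     0.318]
 [-0.318  0.001 -0.948]
 [-0.    -1.    -0.001]]
top [[-0.005, 0.981, -0.192, 0.411], [-1.0, -0.001, 0.02, -0.289], [0.02, 0.192, 0.981, 1.086]] ['img', 'depth', 'fx', 'fy', 'cx', 'cy', 'camera_from_world']
feed_bin 0.82 [140. 239. 246. 329.] [ 0.485 -0.03   0.079]
prop_block 0.97 [469. 259. 510. 288.] [ 0.504 -0.665  0.101]
prop_block 0.84 [282. 250. 306. 278.] [ 0.525 -0.248  0.103]
prop_block 0.59 [165. 129. 198. 167.] [0.785 0.004 0.101]
tray 0.89 [332. 253. 393. 315.] [ 0.49  -0.403  0.001]
flap 0.82 [142. 246. 240. 323.] [ 0.484 -0.027  0.08 ]
flap 0.36 [142. 243. 249. 329.] [ 0.481 -0.037  0.08 ]
side [[0.942, 0.143, -0.302, 0.111], [-0.335, 0.42, -0.843, -1.611], [0.006, 0.896, 0.444, 0.797]] ['img', 'depth', 'fx', 'fy', 'cx', 'cy', 'camera_from_world']
feed_bin 0.82 [237. 190. 301. 247.] [ 0.473 -0.098  0.079]
feed_bin 0.69 [291. 226. 316. 267.] [ 0.527 -0.266  0.059]
prop_block 0.94 [294. 227. 310. 266.] [ 0.522 -0.27   0.063]
prop_block 0.59 [339. 310. 369. 361.] [ 0.5   -0.704  0.07 ]
tray 0.85 [271. 274. 335. 309.] [ 0.483 -0.402  0.004]
flap 0.64 [238. 191. 299. 224.] [ 0.492 -0.02   0.08 ]
flap 0.4 [270. 272. 339. 311.] [ 0.487 -0.402  0.002]
```

View pics/top0.png

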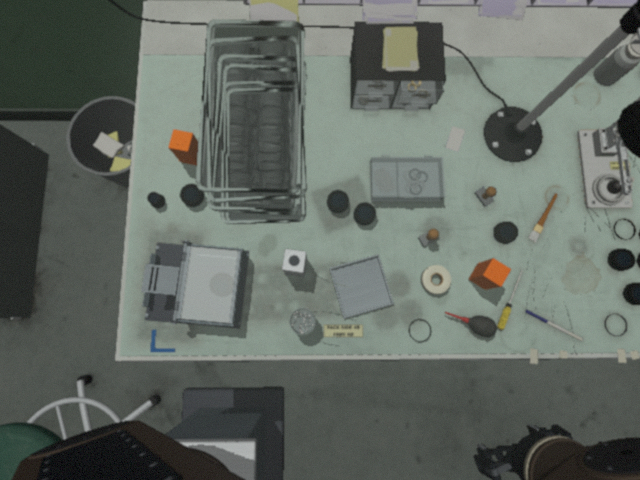

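View pics/side0.png

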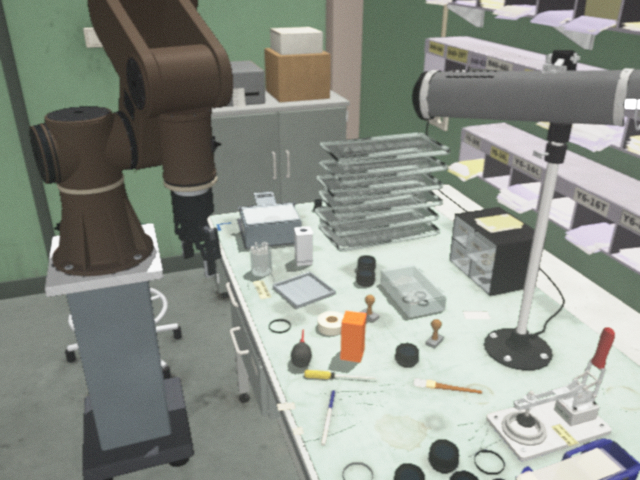

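The top view shows the candidates for the block: aluminium at (294,262), orange at (182,147) and orange at (490,272). Only the aluminium one fits the description. The bin is at (195,285) with its treadle on the left side (world +y), and the tray is at (361,287). Next I measure and make one enlarged crop.

Run:
```python
from h import *
c=np.load("top.npy",allow_pickle=True).item(); P=cloud(c)
cv2.imwrite("pics/crop1.png",cv2.resize(c["img"][215:345,130:410],None,fx=2.8,fy=2.8,interpolation=cv2.INTER_CUBIC))
def rect(m,name):
    m=m.astype(np.uint8); n,l,st,_=cv2.connectedComponentsWithStats(m); 
    k=1+np.argmax(st[1:,4]); q=P[l==k]; r=cv2.minAreaRect((q[:,:2]*1000).astype(np.float32)); print(name,len(q),np.round(r[0],1),np.round(r[1],1),round(r[2],2),"z",np.nanmedian(q[:,2]).round(4))
def reg(x0,x1,y0,y1):
    m=np.zeros((480,640),bool); m[y0:y1,x0:x1]=1; return m
z=P[...,2]
rect(reg(275,315,240,285)&(z>.09)&(z<.11),"block")
rect(reg(135,255,235,335)&(z>.06)&(z<.1),"bin+treadle")
rect(reg(180,255,235,335)&(z>.066)&(z<.09),"well")
rect(reg(135,182,235,335)&(z>.082)&(z<.1),"treadle")
rect(reg(325,400,250,320)&(z>.009)&(z<.02),"trayrim")
rect(reg(325,400,250,320)&(z>.002)&(z<.02),"tray")
rect(reg(285,325,300,340)&(z>.03),"jar")
rect(reg(190,315,15,230)&(z>.1)&(z<.4),"stack"); print("stack minx",np.nanpercentile(P[reg(190,315,15,230)&(z>.1)][:,0],1))
for v in range(240,335,6): print(v,[int(1000*a) if a==a else -1 for a in z[v,140:256:5]])
```

```text
block 467 [ 534.3 -246. ] [46.  46.5] 81.7 z 0.099
bin+treadle 5737 [490.2 -26. ] [199.  179.7] 84.71 z 0.0788
well 4484 [490.1 -59.3] [132.8 173.9] 84.8 z 0.0783
treadle 785 [496.2  39.2] [68.5 59.9] 85.75 z 0.0883
trayrim 360 [ 486.5 -397.6] [120.  120.5] 15.74 z 0.0127
tray 2410 [ 489.7 -394.2] [157.2 159.9] 89.72 z 0.0041
jar 170 [ 407.4 -264.3] [57.  55.9] 0.59 z 0.0682
stack 20060 [ 836.8 -181.2] [199.3 430. ] 88.18 z 0.2911
stack minx 0.6259997892181876
240 [1, 0, 0, -1, 0, -1, 2, 2, -2, 82, -2, -1, 1, 0, 1, 1, 4, 0, 0, 0, -3, 1, -1, 0]
246 [-1, -1, 0, 1, 2, 2, 3, 1, 4, 79, 80, 78, 68, 70, 72, 74, 74, -1, 0, 3, 0, 1, -1, 0]
252 [0, 0, -1, 2, 5, 2, 3, 8, 4, 80, 77, 76, 81, 78, 77, 79, 74, 78, 75, 79, 77, 26, 2, 2]
258 [0, 0, 34, 21, 2, 4, 3, 5, 2, 84, 78, 77, 75, 79, 78, 78, 76, 79, 77, 79, 75, 14, 0, 3]
264 [-2, 94, 90, 14, 2, 7, 0, 5, 2, 78, 78, 80, 80, 80, 78, 81, 79, 76, 76, 79, 74, 2, 1, 0]
270 [0, 94, 90, 89, 88, 84, 84, 81, 80, 77, 77, 76, 75, 78, 78, 75, 76, 77, 80, 77, 63, 2, 0, -1]
276 [2, 92, 90, 89, 86, 82, 81, 80, 79, 77, 79, 79, 78, 78, 78, 77, 79, 78, 75, 80, 51, 4, -3, 1]
282 [-2, 92, 92, 91, 86, 81, 85, 82, 80, 78, 79, 78, 80, 76, 78, 80, 77, 78, 79, 77, 44, 0, 1, 5]
288 [-2, 90, 88, 88, 87, 80, 85, 77, 80, 77, 78, 80, 79, 76, 75, 80, 80, 76, 76, 77, 34, 0, 2, 1]
294 [0, 29, 16, 2, 1, 0, 79, 0, 78, 79, 76, 77, 78, 76, 75, 77, 79, 80, 80, 79, 20, 0, 0, 0]
300 [0, 27, 7, 2, 5, 2, 3, 79, 78, 79, 79, 78, 81, 73, 78, 75, 78, 74, 76, 72, 15, 0, 2, 0]
306 [1, 27, 3, 2, 2, 3, 1, 79, 81, 80, 79, 78, 77, 78, 79, 80, 82, 77, 78, 73, 1, 4, 1, 1]
312 [0, 0, 1, 3, 4, 1, 1, 82, 82, 78, 81, 80, 75, 75, 78, 79, 76, 82, 78, 59, 8, 0, 2, -1]
318 [3, 0, 2, 2, 5, 3, 4, 81, 75, 76, 78, 79, 76, 76, 78, 79, 77, 75, 83, 53, 2, 2, 2, 0]
324 [1, 0, 2, 4, 1, 0, 2, 2, 1, 1, 3, 0, 7, 52, 56, 54, 74, 70, 71, 40, -1, 0, 0, -3]
330 [0, -2, 2, 3, 2, 5, 4, 0, -2, 2, -1, 2, 0, -1, 3, 0, 1, 0, -1, 0, 2, 0, 1, 1]
```

View pics/crop1.png

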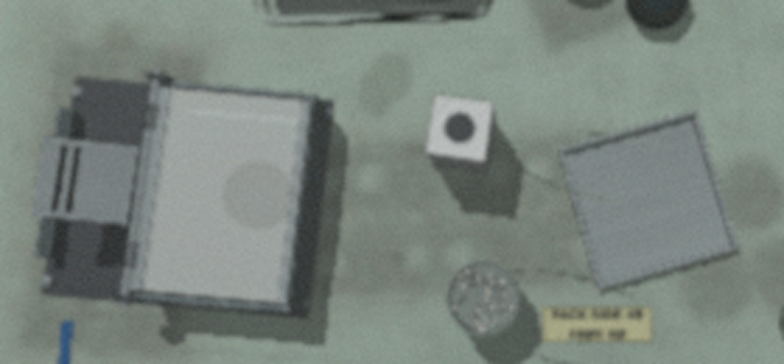

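The crop confirms the aluminium block at crop (460,128), which is full-image (294,262). The lens shows through the flap at crop (258,195), and the treadle points left towards world +y. The numbers fit the stated sizes: block 46×46 at z 0.099, tray 120, treadle 60 wide. Next I plan the approach.

```bash
cat >> h.py <<'E'
def goal(x,y,z,yaw_deg,ref=None):
    "mm world target, yaw of tool z; tool pointing down -> offset, rot for move_arm"
    s=readout.sense(); R0=R.from_rotvec(s["tool_rot"]); p=np.array(s["ee_pos"])*1000
    a=np.deg2rad(yaw_deg); tz=np.array([np.cos(a),np.sin(a),0]); ty=np.array([0,0,-1.]); tx=np.cross(ty,tz)
    Rt=R.from_matrix(np.stack([tx,ty,tz],1))
    print("offset",(R0.inv().apply(np.array([x,y,z])-p)).round(1),"rot",(R0.inv()*Rt).as_rotvec().round(3),"t",round(float(s["time"]),2))
E
python3 -c "
from h import *
goal(534,-246,220,-8.3)"
```

```text
offset [-428.    11.3 -246.9] rot [ 0.    -1.102  0.   ] t 0.6
```

Request:
move_arm(
  offset=[
    [-428,11,-247],
    [-428,11,-247],
    [-428,11,-247],
    [-428,11,-247],
    [-428,11,-247],
    [-428,11,-247],
    [-428,11,-247],
    [-428,11,-247],
    [-428,11,-247],
    [-428,11,-247],
    [-428,11,-247],
    [-428,11,-247],
    [-428,11,-247],
    [-428,11,-247],
  ],
  rot=[
    [0,-1.102,0],
    [0,-1.102,0],
    [0,-1.102,0],
    [0,-1.102,0],
    [0,-1.102,0],
    [0,-1.102,0],
    [0,-1.102,0],
    [0,-1.102,0],
    [0,-1.102,0],
    [0,-1.102,0],
    [0,-1.102,0],
    [0,-1.102,0],
    [0,-1.102,0],
    [0,-1.102,0],
  ],
  grip=85,
)

```text
time: 2.0
ee_pos: [0.5333, -0.2468, 0.2204]
tool_rot: [-1.136, 1.316, -1.316]
force: [-0.2, -0.2, -0.8]
width: 0.0854
```

Run:
```python
from h import *
s=readout.sense(); print(s["ee_pos"],s["joints"].round(3) if hasattr(s["joints"],"round") else s["joints"])
c=cap("wrist"); cv2.imwrite("pics/w1.png",c["img"]); print(np.linalg.inv(c["camera_from_world"])[:3].round(3).tolist())
for b in viewer.boxes_of("prop_block","wrist")[:3]: print(b)
P=cloud(c); z=P[...,2]
m=((z>.092)&(z<.108)).astype(np.uint8); n,l,st,ce=cv2.connectedComponentsWithStats(m)
for k in range(1,n):
    if st[k,4]>300:
        q=P[l==k]; print(st[k],cv2.minAreaRect((q[:,:2]*1000).astype(np.float32)),np.median(q[:,2]))
```

```text
[ 0.53332074 -0.24682776  0.22035891] [-0.485  0.405  1.755 -0.     0.982 -0.338]
[[0.989, 0.139, 0.041, 0.543], [-0.145, 0.948, 0.283, -0.176], [0.0, -0.286, 0.958, 0.363]]
{'extent': [0.4567, 0.3558, 0.5658, 0.5406], 'p': 0.56}
[ 294  189   70   69 4720] ((533.5988159179688, -246.37835693359375), (46.103885650634766, 46.005836486816406), 81.56439971923828) 0.09971042390696783
```

View pics/w1.png

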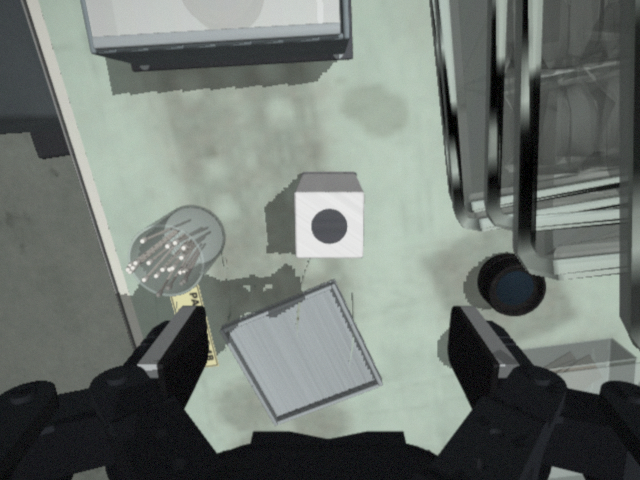

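The wrist view shows the aluminium block centred between the fingers at (329,225), with nothing in the fingers' way; the jar and the stack are clear. It is at (533.6, -246.4), yaw -8.4°. I grip it 5 mm towards +y for clearance to the flap.

```bash
python3 -c "
from h import *
goal(534.3,-241.4,46,-8.4)"
```

```text
offset [-5.400e+00  1.744e+02  1.000e-01] rot [-0.  0.  0.] t 2.1
```

Request:
move_arm(
  offset=[
    [-5,50,0],
    [-5,100,0],
    [-5,140,0],
    [-5,165,0],
    [-5,174,0],
    [-5,174,0],
    [-5,174,0],
  ],
  rot=[
    [0,0,0],
    [0,0,0],
    [0,0,0],
    [0,0,0],
    [0,0,0],
    [0,0,0],
    [0,0,0],
  ],
)

```text
time: 2.8
ee_pos: [0.5354, -0.2416, 0.0475]
tool_rot: [-1.136, 1.314, -1.317]
force: [1.0, 0.7, 0.2]
width: 0.0853
```

Request:
move_arm(
  offset=[
    [0,0,0],
    [0,0,0],
    [0,0,0],
    [0,0,0],
    [0,0,0],
    [0,0,0],
    [0,0,0],
    [0,0,0],
  ],
  rot=[
    [0,0,0],
    [0,0,0],
    [0,0,0],
    [0,0,0],
    [0,0,0],
    [0,0,0],
    [0,0,0],
    [0,0,0],
  ],
  grip=35,
)

```text
time: 3.6
ee_pos: [0.5352, -0.2411, 0.0474]
tool_rot: [-1.137, 1.314, -1.316]
force: [-2.4, -0.4, 11.8]
width: 0.0456
```

```bash
python3 -c "
from h import *
s=readout.sense();print(s['width'],s['ee_pos'],s['force'])"
```

```text
0.04556806816214014 [ 0.53515934 -0.2411366   0.04739895] [-2.37454863 -0.38731492 11.80804331]
```

Request:
move_arm(
  offset=[
    [0,-50,0],
    [0,-100,0],
    [0,-150,0],
    [0,-170,0],
    [0,-170,0],
  ],
  rot=[
    [0,0,0],
    [0,0,0],
    [0,0,0],
    [0,0,0],
    [0,0,0],
  ],
)

```text
time: 4.1
ee_pos: [0.5362, -0.2416, 0.2198]
tool_rot: [-1.135, 1.31, -1.319]
force: [-0.0, -0.3, -4.9]
width: 0.0457
```

```bash
python3 -c "
from h import *
goal(500,-40,217,-5.2)
s=readout.sense();print(s['width'],s['force'])"
```

```text
offset [-194.3    2.1  -65. ] rot [-0.005 -0.054  0.002] t 4.1
0.045703657076684896 [-0.02075559 -0.29030299 -4.94124674]
```

Request:
move_arm(
  offset=[
    [-40,0,-50],
    [-90,0,-65],
    [-140,0,-65],
    [-180,0,-65],
    [-194,0,-65],
    [-194,0,-65],
    [-194,0,-65],
  ],
  rot=[
    [0,-0.054,0],
    [0,-0.054,0],
    [0,-0.054,0],
    [0,-0.054,0],
    [0,-0.054,0],
    [0,-0.054,0],
    [0,-0.054,0],
  ],
)

```text
time: 4.8
ee_pos: [0.4976, -0.0391, 0.215]
tool_rot: [-1.167, 1.277, -1.274]
force: [0.6, 0.3, -4.5]
width: 0.0456
```

Run:
```python
from h import *
s=readout.sense(); print(s["ee_pos"],s["width"])
c=cap("wrist"); cv2.imwrite("pics/w2.png",c["img"]); np.save("w2.npy",c,allow_pickle=True)
P=cloud(c); z=P[...,2]; y=P[...,1]
def r(m,n):
    n_,l,st,_=cv2.connectedComponentsWithStats(m.astype(np.uint8)); k=1+np.argmax(st[1:,4]); q=P[l==k]
    print(n,len(q),st[k],*[np.round(a,1) for a in cv2.minAreaRect((q[:,:2]*1000).astype(np.float32))],np.median(q[:,2]).round(4),q.min(0).round(3),q.max(0).round(3))
r((z>.079)&(z<.1)&(y>.008),"treadle")
r((z>.07)&(z<.1),"flap+treadle")
r((z>.012)&(z<.04)&(y>.06),"fence")
```

```text
[ 0.49760523 -0.03914342  0.21499589] 0.04557811183663361
treadle 10647 [  263    42   102   115 10647] [495.3  39.1] [67.5 60.2] 84.8 0.089 [0.463 0.008 0.079] [0.528 0.075 0.097]
flap+treadle 25588 [  178   152   274   177 25588] [489.8 -53.2] [132.  181.6] 88.2 0.0793 [ 0.397 -0.116  0.07 ] [0.582 0.015 0.086]
fence 2125 [ 233   32  167   20 2125] [499.4  83.3] [ 10.7 120.1] 84.7 0.0299 [0.439 0.073 0.012] [0.559 0.094 0.035]
```

View pics/w2.png

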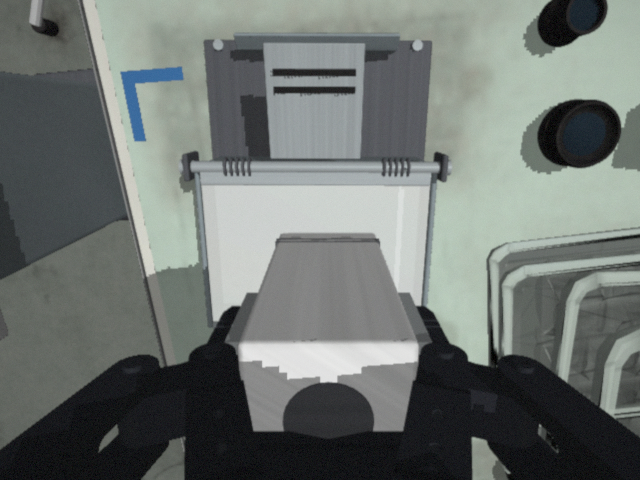

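The wrist view shows the treadle at (315,100), hinge bar at row 167, fence at row 38 and the block upright in the fingers. The fence and treadle both give bin origin (486.0,-63.1), yaw -5.2°, so the pocket is at about (496,46.5). I aim for block y = 112 in the bin frame.

```bash
python3 -c "
from h import *
goal(496.6,53.4,155,-5.2)"
```

```text
offset [-92.6  60.2  -9.4] rot [0.002 0.    0.   ] t 4.85
```

Request:
move_arm(
  offset=[
    [-40,0,-5],
    [-80,10,-9],
    [-93,40,-9],
    [-93,60,-9],
    [-93,60,-9],
    [-93,60,-9],
  ],
  rot=[
    [0,0,0],
    [0,0,0],
    [0,0,0],
    [0,0,0],
    [0,0,0],
    [0,0,0],
  ],
)

```text
time: 5.45
ee_pos: [0.4978, 0.053, 0.1562]
tool_rot: [-1.165, 1.278, -1.276]
force: [0.1, 0.1, -4.7]
width: 0.0454
```

```bash
python3 -c "
from h import *
goal(496.6,53.4,52,-5.2)
s=readout.sense();print(s['ee_pos'],s['force'],s['width'])"
```

```text
offset [ -0.3 104.2  -1.1] rot [ 0.001 -0.001  0.   ] t 5.45
[0.49779209 0.05297138 0.15620875] [ 0.06073724  0.07660331 -4.70724935] 0.04544835471871445
```

Request:
move_arm(
  offset=[
    [0,15,0],
    [0,30,0],
    [0,42,0],
    [0,54,0],
    [0,64,0],
    [0,72,0],
    [0,80,0],
    [0,86,0],
    [0,92,0],
    [0,96,0],
    [0,98,0],
    [0,98,0],
  ],
  rot=[
    [0,0,0],
    [0,0,0],
    [0,0,0],
    [0,0,0],
    [0,0,0],
    [0,0,0],
    [0,0,0],
    [0,0,0],
    [0,0,0],
    [0,0,0],
    [0,0,0],
    [0,0,0],
  ],
)

```text
time: 6.65
ee_pos: [0.4978, 0.0539, 0.0581]
tool_rot: [-1.165, 1.276, -1.276]
force: [0.7, 2.4, -4.0]
width: 0.0455
```

Run:
```python
from h import *
s=readout.sense(); print(s['ee_pos'],s['force'],s['wrist_torque'],s['width'])
goal(496.6,53.4,52,-5.2)
c=cap("side"); cv2.imwrite("pics/s1.png",cv2.resize(c["img"][120:320,170:390],None,fx=3,fy=3,interpolation=cv2.INTER_CUBIC))
```

```text
[0.49779899 0.05389041 0.05807726] [ 0.71529742  2.36032743 -4.037415  ] [ 0.51684541 -0.0753155  -0.01004577] 0.04553724490949663
offset [ 0.6  6.1 -1.1] rot [ 0. -0.  0.] t 6.65
```

View pics/s1.png

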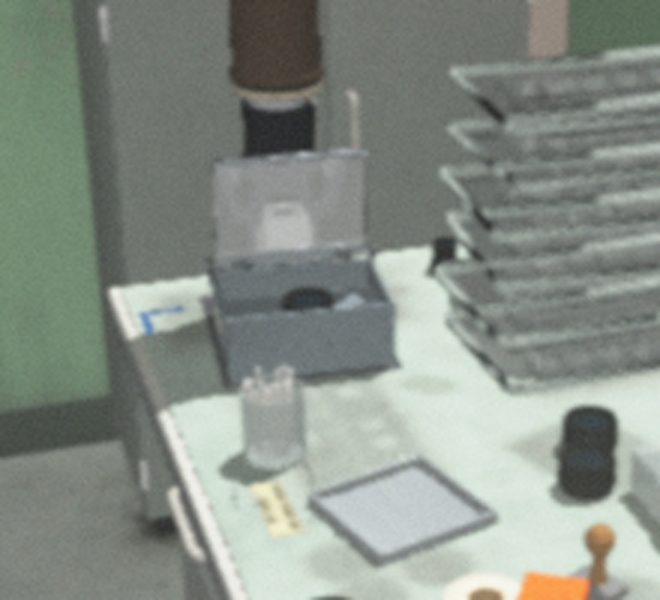

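The flap stands nearly upright at crop (290,205) and the lens shows in the bin at crop (307,298). I lower the block the last few millimetres.

Request:
move_arm(
  offset=[
    [0,2,0],
    [0,4,0],
    [0,5,0],
    [0,6,0],
    [0,6,0],
  ],
  rot=[
    [0,0,0],
    [0,0,0],
    [0,0,0],
    [0,0,0],
    [0,0,0],
  ],
)

```text
time: 7.2
ee_pos: [0.4979, 0.0539, 0.0522]
tool_rot: [-1.165, 1.276, -1.276]
force: [0.9, 1.6, -5.1]
width: 0.0458
```

Request:
move_arm(
  offset=[
    [0,1,0],
    [0,1.5,0],
    [0,2,0],
    [0,2,0],
  ],
  rot=[
    [0,0,0],
    [0,0,0],
    [0,0,0],
    [0,0,0],
  ],
)

```text
time: 7.6
ee_pos: [0.498, 0.054, 0.0514]
tool_rot: [-1.164, 1.276, -1.276]
force: [-6.5, 2.9, 26.7]
width: 0.0453
```

Contact with the floor (27 N). I release, then rise straight up.

Request:
move_arm(
  offset=[
    [0,-1,0],
    [0,-1,0],
    [0,-1,0],
    [0,-1,0],
    [0,-1,0],
    [0,-1,0],
    [0,-1,0],
  ],
  rot=[
    [0,0,0],
    [0,0,0],
    [0,0,0],
    [0,0,0],
    [0,0,0],
    [0,0,0],
    [0,0,0],
  ],
  grip=85,
)

```text
time: 8.3
ee_pos: [0.4979, 0.0538, 0.0512]
tool_rot: [-1.165, 1.276, -1.276]
force: [0.0, 0.3, 0.7]
width: 0.085
```

Request:
move_arm(
  offset=[
    [0,-10,0],
    [0,-40,0],
    [0,-80,0],
    [0,-130,0],
    [0,-180,0],
    [0,-210,0],
    [0,-230,0],
    [0,-230,0],
    [0,-230,0],
  ],
  rot=[
    [0,0,0],
    [0,0,0],
    [0,0,0],
    [0,0,0],
    [0,0,0],
    [0,0,0],
    [0,0,0],
    [0,0,0],
    [0,0,0],
  ],
)

```text
time: 9.2
ee_pos: [0.4977, 0.0539, 0.2817]
tool_rot: [-1.164, 1.275, -1.276]
force: [-0.8, 1.0, -1.7]
width: 0.0848
```

Run:
```python
from h import *
s=readout.sense(); print(s['ee_pos'],s['force'],s['width'])
o=np.array([486.,-63.1]); a=np.deg2rad(-5.2); X=np.array([np.cos(a),np.sin(a)]); Y=np.array([-X[1],X[0]])
def toB(q): d=q[...,:2]*1000-o; return np.stack([d@X,d@Y,q[...,2]*1000],-1)
c=cap("wrist"); cv2.imwrite("pics/w3.png",c["img"]); P=toB(cloud(c))
ok=np.isfinite(P).all(-1)
m=ok&(P[...,2]>98)&(P[...,2]<110)&(P[...,1]>75)&(P[...,1]<150)&(abs(P[...,0])<60)
q=P[m]; print("block",len(q),cv2.minAreaRect(q[:,:2].astype(np.float32)),np.median(q[:,2]))
t=cap("top"); T=toB(cloud(t)); tz=T[...,2]
for nm,Q,img in(("w",P,c["img"]),("t",T,t["img"])):
    dark=(img.max(-1)<75)
    m=np.isfinite(Q).all(-1)&(Q[...,2]>60)&(Q[...,2]<80)&(abs(Q[...,0])<75)&(Q[...,1]<30)&(Q[...,1]>-57)
    q=Q[m]; print(nm,"lens",len(q),q.min(0) if len(q) else 0,q.max(0) if len(q) else 0,np.median(q,0) if len(q) else 0, (m&dark).sum())
    f=Q[np.isfinite(Q).all(-1)&(abs(Q[...,0])<75)&(Q[...,2]>120)&(Q[...,2]<215)&(Q[...,1]>0)&(Q[...,1]<75)]
    if len(f): k=np.argsort(f[:,2])[-50:]; print("flap top",len(f),np.median(f[k],0))
cv2.imwrite("pics/t3.png",cv2.resize(t["img"][215:345,130:410],None,fx=2.8,fy=2.8,interpolation=cv2.INTER_CUBIC))
```

```text
[0.49774967 0.05385906 0.28174256] [-0.76945156  0.96578474 -1.67011482] 0.08477155097606602
block 3244 ((0.6393527984619141, 112.98318481445312), (46.0726203918457, 46.378536224365234), 0.09060648083686829) 103.69400772238104
w lens 178 [-74.95719312 -56.99420633  61.03157992] [ 71.91462324 -41.51306052  74.41490581] [  1.27358153 -45.23842405  70.66707122] 133
flap top 15666 [  0.69444105  45.40933995 199.52421258]
t lens 459 [-22.11658473 -49.27806316  60.22264557] [28.39961648  1.80889638 75.73805332] [  2.73107249 -23.81652575  67.4126323 ] 446
flap top 611 [ -3.20146109  44.02222466 199.29130586]
```

View pics/w3.png

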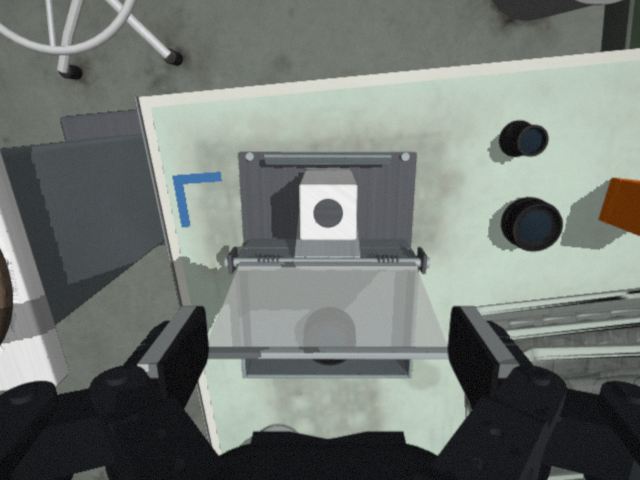

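The wrist view shows the block standing in the pocket at (328,212), with the flap held up behind it. Measured in the bin frame, the block is at (0.6,113) with its top at 103.7, the flap is at about 1.43 rad and the lens is at (3,-24). The wrist camera sits on the hand's +y side and would come near the flap, so I turn the hand about 165° so it faces away. Joint 6 stays in range.

```bash
python3 -c "
from h import *
goal(486.9,-87.1,270,-169)"
```

```text
offset [141.3  10.6   2.5] rot [-0.000e+00  2.859e+00  2.000e-03] t 9.3
```

Request:
move_arm(
  offset=[
    [45,0,0],
    [95,0,0],
    [141,11,2],
    [141,11,2],
    [141,11,2],
    [141,11,2],
    [141,11,2],
    [141,11,2],
    [141,11,2],
    [141,11,2],
    [141,11,2],
    [141,11,2],
    [141,11,2],
    [141,11,2],
    [141,11,2],
    [141,11,2],
    [141,11,2],
    [141,11,2],
    [141,11,2],
    [141,11,2],
  ],
  rot=[
    [0,0.14,0],
    [0,0.28,0],
    [0,0.42,0],
    [0,0.56,0],
    [0,0.7,0],
    [0,0.84,0],
    [0,0.98,0],
    [0,1.12,0],
    [0,1.26,0],
    [0,1.4,0],
    [0,1.54,0],
    [0,1.68,0],
    [0,1.82,0],
    [0,1.96,0],
    [0,2.1,0],
    [0,2.24,0],
    [0,2.38,0],
    [0,2.52,0],
    [0,2.66,0],
    [0,2.8,0],
  ],
  grip=66,
)

```text
time: 11.3
ee_pos: [0.4864, -0.0866, 0.2691]
tool_rot: [-1.081, -1.386, 1.388]
force: [-0.4, 0.3, -0.9]
width: 0.0661
```

Run:
```python
from h import *
s=readout.sense(); print(s['ee_pos'],s['width'],s['joints'],np.linalg.norm(s['force']))
o=np.array([486.,-63.1]); a=np.deg2rad(-5.2); X=np.array([np.cos(a),np.sin(a)]); Y=np.array([-X[1],X[0]])
c=cap("wrist"); cv2.imwrite("pics/w4.png",c["img"]); W=cloud(c)*1000
d=W[...,:2]-o; bx=d@X; by=d@Y
m=(W[...,2]>66)&(W[...,2]<78)&(abs(bx)<70)&(by>-54)&(by<25)
n,l,st,_=cv2.connectedComponentsWithStats(m.astype(np.uint8)); k=1+np.argmax(st[1:,4])
(u,v),r=cv2.minEnclosingCircle(np.argwhere(l==k)[:,::-1].astype(np.float32)); q=W[l==k]
print("lens",st[k],cv2.minEnclosingCircle(q[:,:2].astype(np.float32)),np.median(q[:,2]))
goal(486.9,-87.1,90,-169)
```

```text
[ 0.4864293  -0.08656358  0.26909714] 0.0661377850143134 [-2.37495730e-01  2.21206527e-01  1.89657208e+00  2.56778155e-05
  1.02616154e+00  2.65925123e+00] 1.0120919079215829
lens [ 297  171   61   60 2403] ((486.4512939453125, -88.32453918457031), 25.807907104492188) 68.4749274164299
offset [ -0.8 179.1  -0.7] rot [-0.002  0.043  0.001] t 11.35
```

View pics/w4.png

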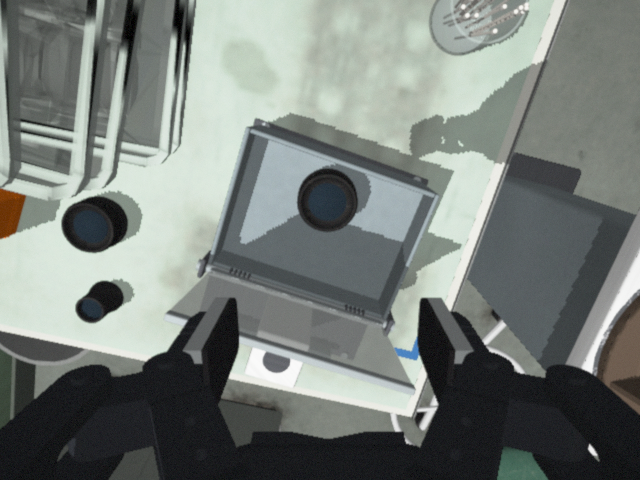

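The wrist view shows the lens alone in the bin at (327,200), free all round, with the flap and block behind. It is at (486.5,-88), diameter about 52, so I descend.

Request:
move_arm(
  offset=[
    [-1,50,0],
    [-1.5,100,0],
    [-1.5,145,0],
    [-1.5,180,0],
    [-1.5,200,0],
    [-1.5,215,0],
    [-1.5,224,0],
    [-1.5,224,0],
    [-1.5,224,0],
  ],
  rot=[
    [0,0.04,0],
    [0,0.04,0],
    [0,0.04,0],
    [0,0.04,0],
    [0,0.04,0],
    [0,0.04,0],
    [0,0.04,0],
    [0,0.04,0],
    [0,0.04,0],
  ],
)

```text
time: 12.25
ee_pos: [0.4875, -0.0882, 0.0465]
tool_rot: [-1.101, -1.363, 1.363]
force: [0.6, -0.0, -0.4]
width: 0.066
```

Request:
move_arm(
  offset=[
    [0,0,0],
    [0,0,0],
    [0,0,0],
    [0,0,0],
    [0,0,0],
    [0,0,0],
    [0,0,0],
  ],
  rot=[
    [0,0,0],
    [0,0,0],
    [0,0,0],
    [0,0,0],
    [0,0,0],
    [0,0,0],
    [0,0,0],
  ],
  grip=45,
)

```text
time: 12.95
ee_pos: [0.4881, -0.0883, 0.0475]
tool_rot: [-1.104, -1.364, 1.363]
force: [-1.3, 0.6, 10.4]
width: 0.0491
```

Request:
move_arm(
  offset=[
    [0,-15,0],
    [0,-50,0],
    [0,-95,0],
    [0,-140,0],
    [0,-180,0],
    [0,-200,0],
    [0,-200,0],
    [0,-200,0],
  ],
  rot=[
    [0,0,0],
    [0,0,0],
    [0,0,0],
    [0,0,0],
    [0,0,0],
    [0,0,0],
    [0,0,0],
    [0,0,0],
  ],
)

```text
time: 13.75
ee_pos: [0.4875, -0.0882, 0.2468]
tool_rot: [-1.103, -1.364, 1.363]
force: [0.4, -0.7, -0.1]
width: 0.0494
```

Run:
```python
from h import *
s=readout.sense(); print(s['ee_pos'],s['width'],s['force'])
c=cap("side"); a=c["img"][120:320,170:390]
t=cap("wrist"); cv2.imwrite("pics/s5.png",np.hstack([cv2.resize(a,(418,380),interpolation=cv2.INTER_CUBIC),cv2.resize(t["img"],(380,380))]))
goal(486.5,-397.6,200,-164.3)
```

```text
[ 0.48746795 -0.08816819  0.24683835] 0.049351350908438445 [ 0.39222889 -0.71803227 -0.09213275]
offset [-302.7   45.4   65. ] rot [-0.001 -0.063  0.001] t 13.85
```

View pics/s5.png

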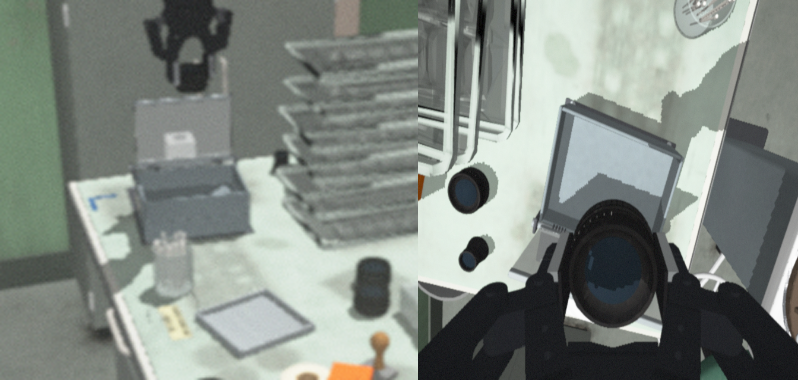

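The lens is held upright in the fingers (left panel at (193,75)), the bin is empty, and the flap is still propped. I move over the tray.

Request:
move_arm(
  offset=[
    [-45,0,10],
    [-90,0,20],
    [-140,10,30],
    [-190,20,40],
    [-240,30,50],
    [-280,40,60],
    [-303,45,65],
    [-303,45,65],
    [-303,45,65],
    [-303,45,65],
  ],
  rot=[
    [0,-0.06,0],
    [0,-0.06,0],
    [0,-0.06,0],
    [0,-0.06,0],
    [0,-0.06,0],
    [0,-0.06,0],
    [0,-0.06,0],
    [0,-0.06,0],
    [0,-0.06,0],
    [0,-0.06,0],
  ],
)

```text
time: 14.85
ee_pos: [0.4872, -0.3966, 0.2011]
tool_rot: [-1.067, -1.406, 1.406]
force: [-0.2, 0.6, -0.3]
width: 0.0491
```

```bash
python3 -c "
from h import *
goal(486.5,-397.6,30,-164.3); s=readout.sense(); print(s['width'],s['ee_pos'])"
```

```text
offset [ -0.9 171.1   0.9] rot [-0.    -0.003  0.001] t 14.85
0.049130344786019464 [ 0.48723541 -0.3966329   0.20105503]
```

Request:
move_arm(
  offset=[
    [-1,50,1],
    [-1,100,1],
    [-1,140,1],
    [-1,165,1],
    [-1,175,1],
    [-1,180,1],
    [-1,183,1],
    [-1,185,1],
    [-1,186,1],
    [-1,186,1],
  ],
  rot=[
    [0,0,0],
    [0,0,0],
    [0,0,0],
    [0,0,0],
    [0,0,0],
    [0,0,0],
    [0,0,0],
    [0,0,0],
    [0,0,0],
    [0,0,0],
  ],
)

```text
time: 15.85
ee_pos: [0.4869, -0.3996, 0.016]
tool_rot: [-1.07, -1.406, 1.406]
force: [-0.4, 0.3, -0.5]
width: 0.049
```

Request:
move_arm(
  offset=[
    [0,1,0],
    [0,2,0],
    [0,2,0],
    [0,2,0],
  ],
  rot=[
    [0,0,0],
    [0,0,0],
    [0,0,0],
    [0,0,0],
  ],
)

```text
time: 16.25
ee_pos: [0.4867, -0.3995, 0.0136]
tool_rot: [-1.069, -1.406, 1.406]
force: [-1.1, 0.9, 6.0]
width: 0.0489
```

Light contact with the tray floor (6 N). I release to 66 mm and rise.

Request:
move_arm(
  offset=[
    [0,0,0],
    [0,0,0],
    [0,0,0],
    [0,0,0],
    [0,0,0],
    [0,0,0],
  ],
  rot=[
    [0,0,0],
    [0,0,0],
    [0,0,0],
    [0,0,0],
    [0,0,0],
    [0,0,0],
  ],
  grip=66,
)

```text
time: 16.85
ee_pos: [0.4865, -0.3993, 0.0133]
tool_rot: [-1.069, -1.406, 1.406]
force: [0.5, -0.5, -0.1]
width: 0.0658
```

Request:
move_arm(
  offset=[
    [0,-10,0],
    [0,-40,0],
    [0,-80,0],
    [0,-120,0],
    [0,-160,0],
    [0,-190,0],
    [0,-200,0],
    [0,-200,0],
    [0,-200,0],
  ],
  rot=[
    [0,0,0],
    [0,0,0],
    [0,0,0],
    [0,0,0],
    [0,0,0],
    [0,0,0],
    [0,0,0],
    [0,0,0],
    [0,0,0],
  ],
)

```text
time: 17.75
ee_pos: [0.4861, -0.3989, 0.2126]
tool_rot: [-1.068, -1.406, 1.405]
force: [0.2, 1.1, -0.9]
width: 0.066
```

Run:
```python
from h import *
s=readout.sense(); print(s['ee_pos'],s['width'],s['force'],s['time'])
c=cap("wrist"); t=cap("top")
cv2.imwrite("pics/f.png",np.hstack([cv2.resize(c["img"],(400,300)),cv2.resize(t["img"][215:345,130:303],(400,300))]))
W=cloud(c)*1000; q=W[(W[...,2]>30)&(W[...,2]<45)&(np.hypot(W[...,0]-486.5,W[...,1]+397.6)<50)]
print("lens",len(q),cv2.minEnclosingCircle(q[:,:2].astype(np.float32)),np.percentile(q[:,2],[50,95]))
r=W[(W[...,2]>9)&(W[...,2]<20)&(np.hypot(W[...,0]-486.5,W[...,1]+397.6)<90)&(np.hypot(W[...,0]-486.5,W[...,1]+397.6)>50)]
print("tray",cv2.minAreaRect(r[:,:2].astype(np.float32)))
o=np.array([486.,-63.1]); a=np.deg2rad(-5.2); X=np.array([np.cos(a),np.sin(a)]); Y=np.array([-X[1],X[0]])
T=cloud(t)*1000; d=T[...,:2]-o; bx=d@X; by=d@Y; z=T[...,2]
m=(z>97)&(z<112)&(by>78)&(by<150)&(abs(bx)<60); print("block",m.sum(),bx[m].min(),bx[m].max(),by[m].min(),by[m].max(),np.median(z[m]))
m=(abs(bx)<75)&(z>185)&(z<215)&(by>0)&(by<75); print("flap top",m.sum(),np.median(by[m]),np.median(z[m]))
```

```text
[ 0.48610852 -0.39892998  0.21259602] 0.06597642367411512 [ 0.19231276  1.07398819 -0.90000685] 17.75
lens 3201 ((485.74871826171875, -399.1319274902344), 25.881982803344727) [34.00394837 37.92374929]
tray ((486.160400390625, -399.14276123046875), (120.32118225097656, 119.45138549804688), 15.63635540008545)
block 493 -21.606927578474664 24.51299376282648 89.54026875902713 136.40195311479923 103.00729011959608
flap top 251 43.57075916647552 197.0544637269598
```

View pics/f.png

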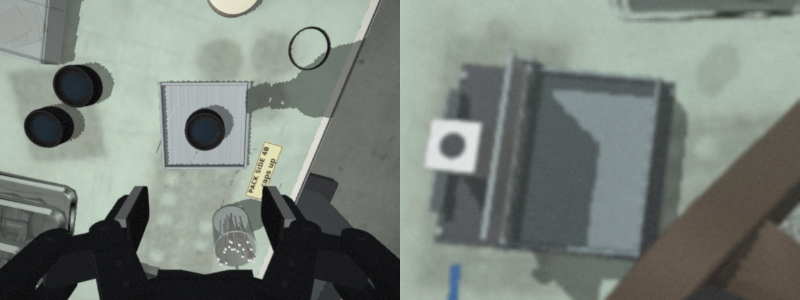

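The lens stands upright in the middle of the tray (left panel at (205,130)). The block still props the flap (right panel at (453,147)). I hand in.

```bash
python3 -c "
from h import *
print(ticket.hand_in())"
```

```text
the job is handed in; nothing more can be done
None
```

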